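Put the rinsed cup to drain, mouth down

TASK

Two identical flanged steel cups stand on the dental worktop: the one lying mouth down has been rinsed, the one standing mouth up is in use. Set the rinsed cup, still mouth down, into the round pocket of the grey draining block so that its rim lies flat on the pocket floor, putting it down gently rather than dropping it. Leave the mouth-up cup and the amber jar where they stand.

Things in the scene. Friction and masses are not known exactly. Their poses are not given: they have to be found in the camera images.
- cup_center (a point): The rinsed cup, stainless steel, about 90 g, mouth down: a straight round body 50 mm in diameter, 60 mm tall overall, closed flat foot on top, and round the mouth at the very bottom a flange 66 mm in diameter, 4 mm thick. The point is on its axis half-way up (30 mm above the mouth); z points from mouth to foot, up at the start. Grip the body across its diameter at any yaw.
- pocket (a point): Centre of the floor of the round pocket (88 mm across, 10 mm deep, floor 18 mm above the worktop, dark drain dots) in the draining block, a fixed grey plastic slab 220 x 130 x 28 mm high. z up; the slab's long side runs along x, its middle 45 mm towards +x. An oblong well with two fixed steel rods, below the slab's top, lies 110 mm towards +x.
- used_cup_center (a point): The cup in use: the same steel cup, but standing mouth up, so open from above with its 66 mm flange at the top. The point is on its axis half-way up (30 mm above the worktop); z up. To be left alone.
- jar_center (a point): A closed amber jar with a white screw cap, 58 mm in diameter and 70 mm tall; the point is on its axis half-way up, z up. To be left alone.
Things that resemble listed ones, but are neither listed nor needed, are in the scene too. What is shaped like the part that bears cup_center but blue or green is not meant.

How it is judged (in metres and radians):
At the end, for the whole second after the job is handed in: The rinsed cup rests mouth down in the round pocket: its axis within 15 mm of the pocket's centre and within 10 degrees of vertical (closed foot up), its middle 26 to 34 mm above the pocket floor (flange on the floor), at rest; the mouth-up cup and the jar are within 25 mm of where they stood (horizontal distance between cup_center and pocket below 0.015 m and z of cup_center in the frame of pocket between 0.026 and 0.034 m and angle between cup_center's own z axis and vertical below 0.17 rad and linear speed of cup below 0.02 m/s and distance of each of used_cup_center, jar_center from where it was at the start of the episode below 0.025 m); the robot touches nothing.
It fails at once if the rinsed cup falls freely faster than 0.5 m/s (dropped from more than about 12 mm, or thrown) (contact force between the fingers and cup below 0.05 N and linear speed of cup above 0.5 m/s).
It fails at once if the mouth-up cup is moved more than 25 mm (distance of used_cup_center from where it was at the start of the episode above 0.025 m).
It fails at once if the jar is moved more than 25 mm (distance of jar_center from where it was at the start of the episode above 0.025 m).
It also fails if it takes over 38 s, if anything falls off the work surface, if the arm or the gripper's body presses on something with over 40 N, if the wrist force passes 120 N, or if a joint passes its speed limit or range.

ROBOT

A 7-joint arm with a two-finger parallel gripper is mounted at the origin on the work surface. World frame = base frame: x ahead of the robot, y to its left, z up, the work surface at z = 0. Lengths are in m, angles in degrees, forces in N, time in s.
With the tool pointing down it reaches from about 0.35 to 0.9 m from the base axis. Payload 8.1 kg.
Tool frame: the origin (TCP) lies midway between the tips of the shut fingers; the grasp point (between the pads) lies 19 mm behind it; z points along the fingers, x is the direction in which the jaws open and shut, and the axes are right-handed (so a half turn about z gives the same grasp; the last joint's range is limited). The gripper opens to 85 mm and grips with 20 to 120 N. Pads are 22 mm wide; open, the fingers measure 114 mm over their backs; the gripper's body (76 mm by 85 mm) begins 54 mm behind the grasp point. The pads swing forward as they close: fully open they stand 13 mm farther back than shut.
Start: joints at [-72.456, 24.895, 1.432, 90.138, -0.665, 64.973, -4.303], TCP at [0.248, 0.574, 0.231] pointing down, gripper open.
Joint ranges: [-149.89, 149.89], [-25.12, 119.58], [-72.63, 75.52], [4.76, 147.25], [-75.54, 255.54], [6.69, 114.76], [-157.13, 157.13]. Speed limits (degrees/s): [127.2, 127.2, 172.46, 172.46, 180, 180, 180].

INTERFACE

Orientations are given as [roll, pitch, yaw] about the fixed x, y, z axes, in that order (R = Rz(yaw) Ry(pitch) Rx(roll)).
In Python, from cell import r gives the robot as it stands.
- The arm moves only by the tool play_rows, never from a script. Its argument "rows" is a list of rows, each a list of 7 numbers: the turn, a rotation vector about the tool's x, y, z in rad, then the shift along the tool's x, y, z in m, then the closure, from -1 (fully open) to 1 (shut). In form: [[ax, ay, az, x, y, z, gripper], ...]. A call has exactly 8 rows; each row shifts and turns the commanded pose from where the row before left it, along the tool's axes as they then stand; what a row does not reach is not made up. A row lasts 1/10 s, in which the tool goes at most 50 mm and 8.59 degrees, less where a joint would pass 70% of its speed; a pose out of reach is approached as far as the arm can. A call with a gripper value outside its range is refused whole. The fingers move at their own pace and stop on an object; "newtons" is the grip in N (left out, the last holds). Time passes only in rows, so rows that do not move let the fingers close, or fill a call up. It gives the time, the measured TCP pose, the force and the opening at its end, in the units of the state.
- r.sense(): the state, without advancing time (a new reading comes with each control period).
- r.get_image(name): name is "scene" or "side" or "wrist"; returns the picture (384x512x3 uint8, red, green, blue); there is no depth.
- r.camera_info(name): a dict with "fx", "fy", "cx", "cy" (pixels), "cam_to_world" (4x4, takes a point from camera to world coordinates). Camera axes: x right, y up, looking along -z (the intrinsics and any distortion apply to the point x, -y, -z); pixel columns grow to the right and rows downward; lengths in m; the calibration is good to about 2 mm. A picture is of the moment at which its call begins: read the wrist's pose just before it. camera_info takes no time and is no camera call; for the wrist camera it gives the pose at the moment of the call.
- r.sign_off(): hands the job in, once; it reports no verdict.
The state is a dict: "clock": time; "joint_positions": joint angles; "dq": joint speeds; "joint_efforts": joint torques, N m; "tool_pos": TCP position; "tool_rot": TCP orientation; "ft_force": force on the tool from outside, world axes, zero at the start; "torque": the same for the moment, N m; "opening": finger opening in m.
Only numpy, scipy, OpenCV 4.12 (cv2) and the standard library are available. Lean on these libraries where they do the work, as an engineer would, in place of code of your own. Each camera call takes 0.05 s, during which the arm holds its last target.

## Working session

There is one attempt and no reset: what is moved stays moved. The work goes in short steps, Python scripts to look and compute and a tool call to move; the robot and the scene stay as the last step left them, time stands still between calls to the robot, and variables do not carry over. Pictures are saved under pics/ and viewed, and the job is handed in when it is done.

Besides the shell and the picture viewer there is one more tool, called after "Request:" by a JSON object that holds its "name" and its "arguments". play_rows: Moves the arm, as the interface text tells. Its arguments: {"type":"object","properties":{"rows":{"type":"array","items":{"type":"array","items":{"type":"number"}}},"newtons":{"type":"number"}},"required":["rows"]}

```bash
mkdir -p pics; ls
python3 - <<'E'
from cell import r
import cv2,json
s=r.sense(); print(s)
for n in ["scene","side","wrist"]:
    print(n,r.camera_info(n))
    im=r.get_image(n); cv2.imwrite(f"pics/{n}0.png",im[:,:,::-1])
E
```

```text
pics
{'clock': 0.0, 'joint_positions': array([-72.45769343,  24.9359307 ,   1.42949206,  90.18978381,
        -0.66639538,  64.97318488,  -4.30351219]), 'dq': array([-0.02948079,  0.02500913, -0.01820816,  0.06890909, -0.04463727,
       -0.03605241,  0.04418947]), 'joint_efforts': array([-5.70994180e-04, -6.70458698e+01,  1.02417190e+00, -3.16224217e+01,
        1.53755065e-02,  1.20129611e-02, -3.24440933e-06]), 'tool_pos': array([0.24825317, 0.57302275, 0.23052673]), 'tool_rot': array([1.79993949e+02, 9.03969860e-02, 6.65750164e+01]), 'ft_force': array([-0.07144365, -0.86924991, -0.2834038 ]), 'torque': array([ 0.03024555,  0.03865938, -0.00559429]), 'opening': 0.08508729004913783}
scene {'fx': 441.0332925421448, 'fy': 441.0332925421448, 'cx': 253.16755589550303, 'cy': 190.66065315051497, 'cam_to_world': array([[-0.48182244, -0.74789301,  0.45662148,  1.04773479],
       [ 0.87626662, -0.41241555,  0.24913898,  0.21573157],
       [ 0.0019885 ,  0.52016291,  0.85406475,  0.96118502],
       [ 0.        ,  0.        ,  0.        ,  1.        ]])}
side {'fx': 450.7031458760311, 'fy': 450.7031458760311, 'cx': 248.91333239307676, 'cy': 189.3496962260855, 'cam_to_world': array([[ 0.80838144,  0.36841825, -0.45911594,  0.08745752],
       [-0.5885499 ,  0.49082286, -0.64241881, -0.682116  ],
       [-0.01133422,  0.78953208,  0.61360462,  0.66443147],
       [ 0.        ,  0.        ,  0.        ,  1.        ]])}
wrist {'fx': 326.1610118785533, 'fy': 326.1610118785533, 'cx': 253.8524313675153, 'cy': 193.95317706769646, 'cam_to_world': array([[ 0.39706783, -0.8754661 , -0.27549272,  0.1769205 ],
       [ 0.9177872 ,  0.37811977,  0.12121094,  0.60471536],
       [-0.00194683, -0.30097266,  0.95363078,  0.37419329],
       [ 0.        ,  0.        ,  0.        ,  1.        ]])}
```

View pics/scene0.png

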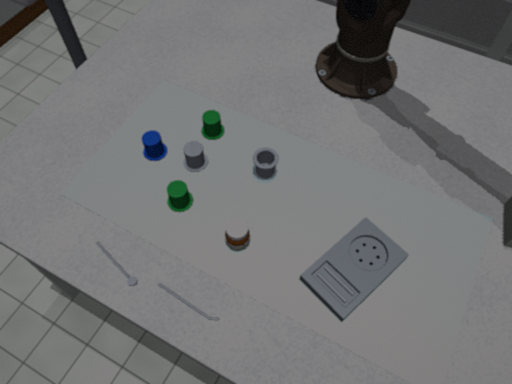

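View pics/side0.png

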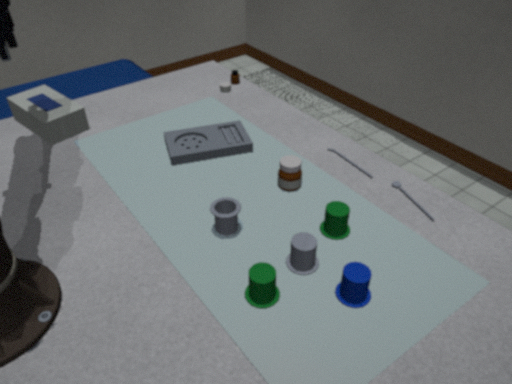

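View pics/wrist0.png

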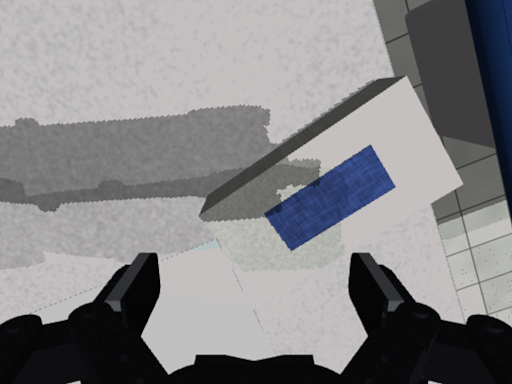

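Scene view: the mouth-down steel cup is at (194,155), and side view shows it at (303,252). Things it could be confused with, by scene pixel:
- Mouth-up cup in use: (265,163)
- Green cups: (212,124) and (178,195)
- Blue cup: (153,145)
- Amber jar: (237,236)

The draining block's pocket is at (369,252). I choose the steel cup with the closed top at (194,155) and will check it in a crop.

Run:
```python
import cv2,numpy as np
a=cv2.imread("pics/scene0.png");b=cv2.imread("pics/side0.png")
A=cv2.resize(a[95:220,130:290],None,fx=5,fy=5,interpolation=cv2.INTER_CUBIC)[:600,:800]
cv2.imwrite("pics/c1.png",A)
B=cv2.resize(b[190:310,200:360],None,fx=5,fy=5,interpolation=cv2.INTER_CUBIC)
cv2.imwrite("pics/c2.png",B)
C=cv2.resize(a[210:325,290:420],None,fx=5,fy=5,interpolation=cv2.INTER_CUBIC)
D=cv2.resize(b[110:170,155:260],None,fx=6,fy=6,interpolation=cv2.INTER_CUBIC)
cv2.imwrite("pics/c3.png",C);cv2.imwrite("pics/c4.png",D)
```

```text
(no output)
```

View pics/c1.png

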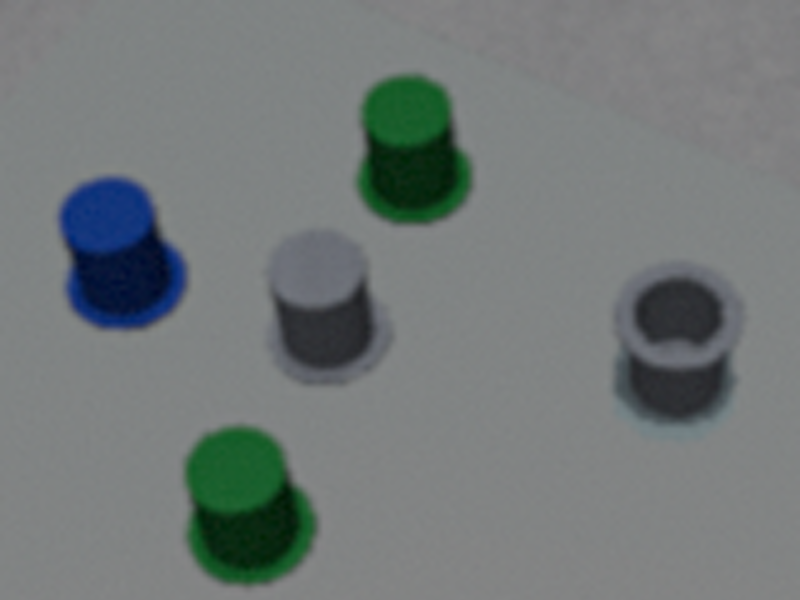

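View pics/c2.png

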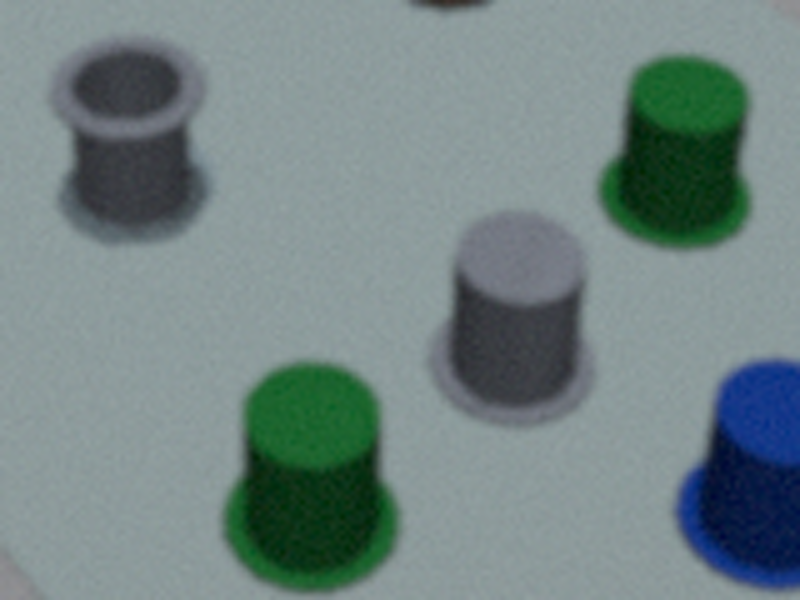

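View pics/c3.png

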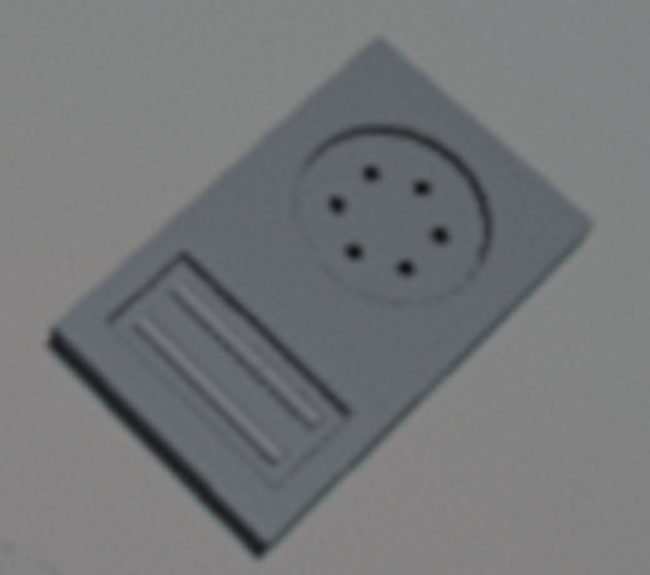

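View pics/c4.png

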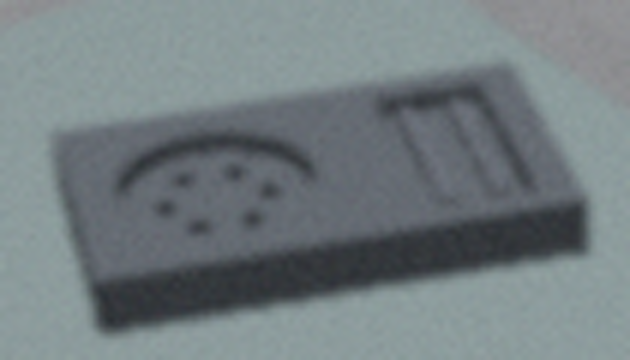

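The crop confirms the choice: the bare-steel cup with the closed foot up and the flange at the bottom, with two green cups and a blue one around it. The six drain dots are clear in both views. Next I measure positions.

```bash
cat > h.py <<'E'
import numpy as np
from cell import r
def ray(n,u,v,ci=None):
    c=ci or r.camera_info(n); M=c["cam_to_world"]
    d=M[:3,:3]@np.array([(u-c["cx"])/c["fx"],-(v-c["cy"])/c["fy"],-1.]); return M[:3,3],d
def plane(n,u,v,z,ci=None):
    o,d=ray(n,u,v,ci); return o+d*(z-o[2])/d[2]
def tri(a,b):
    A=0;B=0
    for o,d in(a,b):
        d=d/np.linalg.norm(d);P=np.eye(3)-np.outer(d,d);A=A+P;B=B+P@o
    return np.linalg.solve(A,B)
def proj(n,p,ci=None):
    c=ci or r.camera_info(n);M=c["cam_to_world"];q=M[:3,:3].T@(np.array(p)-M[:3,3])
    return c["cx"]+c["fx"]*q[0]/-q[2], c["cy"]-c["fy"]*q[1]/-q[2]
E
python3 - <<'E'
from h import *
np.set_printoptions(precision=4,suppress=True)
def un(x,y,f,ox,oy): return (x+.5)/f-.5+ox,(y+.5)/f-.5+oy
S=lambda x,y:un(x,y,5,130,95)
T=lambda x,y:un(x,y,5,200,190)
for n,s,t in [("cup",(318,269),(520.5,258)),("g1",(407,111),(688,95)),("g2",(236,470),(312,416)),("blue",(108,215),(775,410)),("used",(679,316),(129,87))]:
    s=S(*s);t=T(*t)
    print(n,plane("scene",*s,.06),plane("side",*t,.06),tri(ray("scene",*s),ray("side",*t)))
d=[un(*p,5,290,210) for p in[(371,173),(422,187),(440,235),(405,268),(353,251),(336,204)]]
P=np.array([plane("scene",*p,.018) for p in d]);print("dots",P.mean(0),np.linalg.norm(P-P.mean(0),axis=1))
e=[un(*p,6,155,110) for p in[(183,180),(235,173),(269,190),(252,218),(200,227),(165,208)]]
Q=np.array([plane("side",*p,.018) for p in e]);print("dots",Q.mean(0),np.linalg.norm(Q-Q.mean(0),axis=1))
c=[plane("scene",*un(*p,5,290,210),.028) for p in[(379,38),(592,224),(260,545),(52,335)]]
c=np.array(c);print(c,[np.linalg.norm(c[i]-c[i-1]) for i in range(4)])
m=(c[2]+c[3])/2-(c[0]+c[1])/2;yaw=np.arctan2(m[1],m[0]);print("slab yaw",np.degrees(yaw),c.mean(0)-.045*np.array([np.cos(yaw),np.sin(yaw),0]))
# wrist camera in tool frame
from scipy.spatial.transform import Rotation as R
s=r.sense();Rt=R.from_euler("xyz",s["tool_rot"],degrees=True).as_matrix();M=r.camera_info("wrist")["cam_to_world"]
print(Rt);print(Rt.T@(M[:3,3]-s["tool_pos"]));print(Rt.T@M[:3,:3])
print(s["clock"])
E
```

```text
cup [ 0.5293 -0.2411  0.06  ] [ 0.5285 -0.2416  0.06  ] [ 0.529  -0.2413  0.0595]
g1 [ 0.4183 -0.2565  0.06  ] [ 0.6474 -0.2111  0.06  ] [ 0.5227 -0.2455  0.1597]
g2 [ 0.6493 -0.2103  0.06  ] [ 0.417  -0.2571  0.06  ] [ 0.5381 -0.2213 -0.061 ]
blue [ 0.5525 -0.3548  0.06  ] [ 0.5497 -0.3523  0.06  ] [ 0.5512 -0.3535  0.0597]
used [ 0.4666 -0.0668  0.06  ] [ 0.4653 -0.0683  0.06  ] [ 0.4659 -0.0671  0.0589]
dots [0.5651 0.2524 0.018 ] [0.0238 0.0243 0.0242 0.0243 0.0238 0.0242]
dots [0.5663 0.2549 0.018 ] [0.0241 0.0231 0.0238 0.0235 0.0238 0.0239]
[[0.4843 0.2143 0.028 ]
 [0.5275 0.3344 0.028 ]
 [0.7354 0.2586 0.028 ]
 [0.694  0.1418 0.028 ]] [np.float64(0.22190609472403117), np.float64(0.1275996114906915), np.float64(0.22126717927606582), np.float64(0.12398624960076178)]
slab yaw -19.55645844886258 [0.5679 0.2523 0.028 ]
[[ 0.3975  0.9176 -0.0003]
 [ 0.9176 -0.3976 -0.0012]
 [-0.0012  0.0001 -1.    ]]
[ 0.0005 -0.0781 -0.1436]
[[ 1.     -0.0007  0.0003]
 [-0.0005 -0.9537 -0.3008]
 [ 0.0005  0.3008 -0.9537]]
0.15
```

Both views agree to within about 2.5 mm. The triangulated cup top is at z = 0.0595, where 0.060 is expected. I had swapped the pairing of the two green cups between the views. Corrected, their scene positions are (0.418,-0.257) and (0.649,-0.210).

| Item | x (m) | y (m) |
|---|---|---|
| Rinsed cup | 0.529 | -0.241 |
| Pocket | 0.566 | 0.2535 |

The current yaw (jaw axis 66.6°) clears the neighbouring cups. I'm moving above the rinsed cup at the present height.

Request:
{"name": "play_rows", "arguments": {"rows": [[0, 0, 0, -0.0265, 0.0242, 0, -1], [0, 0, 0, -0.0265, 0.0242, 0, -1], [0, 0, 0, -0.0265, 0.0242, 0, -1], [0, 0, 0, -0.0265, 0.0242, 0, -1], [0, 0, 0, -0.0265, 0.0242, 0, -1], [0, 0, 0, -0.0265, 0.0242, 0, -1], [0, 0, 0, -0.0265, 0.0242, 0, -1], [0, 0, 0, -0.0265, 0.0242, 0, -1]], "newtons": 40}}

```text
clock: 0.95
tool_pos: [0.342, 0.3004, 0.2312]
tool_rot: [-180.0, 0.0, 66.6]
ft_force: [0.5, 0.2, -0.5]
opening: 0.0855
```

Request:
{"name": "play_rows", "arguments": {"rows": [[0, 0, 0, -0.0265, 0.0242, 0, -1], [0, 0, 0, -0.0265, 0.0242, 0, -1], [0, 0, 0, -0.0265, 0.0242, 0, -1], [0, 0, 0, -0.0265, 0.0242, 0, -1], [0, 0, 0, -0.0265, 0.0242, 0, -1], [0, 0, 0, -0.0265, 0.0242, 0, -1], [0, 0, 0, -0.0265, 0.0242, 0, -1], [0, 0, 0, -0.0265, 0.0242, 0, -1]]}}

```text
clock: 1.75
tool_pos: [0.4353, 0.0291, 0.2313]
tool_rot: [180.0, -0.0, 66.6]
ft_force: [0.2, -0.3, 0.1]
opening: 0.0851
```

Request:
{"name": "play_rows", "arguments": {"rows": [[0, 0, 0, -0.0265, 0.0242, 0, -1], [0, 0, 0, -0.0265, 0.0242, 0, -1], [0, 0, 0, -0.0265, 0.0242, 0, -1], [0, 0, 0, -0.0265, 0.0242, 0, -1], [0, 0, 0, -0.0265, 0.0242, 0, -1], [0, 0, 0, -0.0265, 0.0242, 0, -1], [0, 0, 0, -0.0265, 0.0242, 0, -1], [0, 0, 0, 0, 0, 0, -1]]}}

```text
clock: 2.55
tool_pos: [0.517, -0.2123, 0.2313]
tool_rot: [179.9, 0.2, 66.2]
ft_force: [0.0, -0.0, -0.8]
opening: 0.0852
```

Run:
```python
from h import *
import cv2,pickle
s=r.sense();ci=r.camera_info("wrist");im=r.get_image("wrist");cv2.imwrite("pics/w1.png",im[:,:,::-1])
pickle.dump((s,ci),open("w1.pkl","wb"));print(s["tool_pos"],s["tool_rot"])
print(proj("wrist",[.529,-.2413,.06],ci))
```

```text
[ 0.51699545 -0.21232283  0.23127792] [1.79910405e+02 1.63415243e-01 6.62447607e+01]
(np.float64(232.59774235860405), np.float64(195.00943886573165))
```

View pics/w1.png

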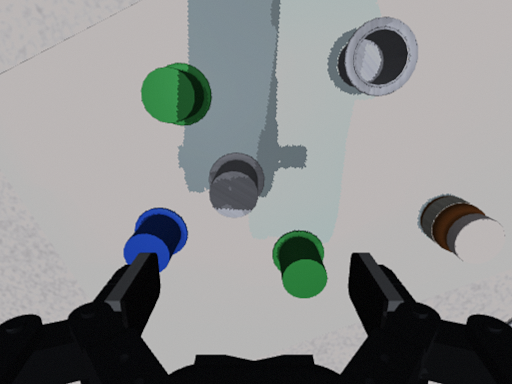

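The wrist view shows the steel cup's foot centred near (234,193). My estimate projects to (232.6,195.0), so they agree to about 2 mm. I'll compute the remaining move.

Run:
```python
from h import *
import pickle
from scipy.spatial.transform import Rotation as R
s,ci=pickle.load(open("w1.pkl","rb"))
p=plane("wrist",234,193,.06,ci);print(p)
t=(p+np.array([.529,-.2413,.06]))/2; t[2]=.018
s=r.sense();print(R.from_euler("xyz",s["tool_rot"],degrees=True).as_matrix().T@(t-s["tool_pos"]),s["tool_rot"])
```

```text
[ 0.52763212 -0.23910297  0.06      ]
[-0.0230106   0.02305705  0.21297917] [-1.79991714e+02  8.15235034e-02  6.63378866e+01]
```

Request:
{"name": "play_rows", "arguments": {"rows": [[0, 0, 0, -0.006, 0.006, 0.01, -1], [0, 0, 0, -0.006, 0.006, 0.02, -1], [0, 0, 0, -0.006, 0.006, 0.02, -1], [0, 0, 0, -0.005, 0.005, 0.02, -1], [0, 0, 0, 0, 0, 0.02, -1], [0, 0, 0, 0, 0, 0.02, -1], [0, 0, 0, 0, 0, 0, -1], [0, 0, 0, 0, 0, 0, -1]]}}

```text
clock: 3.4
tool_pos: [0.5287, -0.2365, 0.1211]
tool_rot: [-179.9, -0.0, 66.6]
ft_force: [0.4, 0.1, 0.2]
opening: 0.0851
```

Run:
```python
from h import *
import cv2,pickle
s=r.sense();ci=r.camera_info("wrist");im=r.get_image("wrist");cv2.imwrite("pics/w2.png",im[:,:,::-1])
pickle.dump((s,ci),open("w2.pkl","wb"));print(s["tool_pos"],s["tool_rot"])
print(proj("wrist",[.5283,-.2402,.06],ci))
```

```text
[ 0.52866102 -0.23653945  0.12112261] [-1.79936449e+02 -9.79782034e-03  6.66283118e+01]
(np.float64(248.0661645764835), np.float64(214.78623120324437))
```

View pics/w2.png

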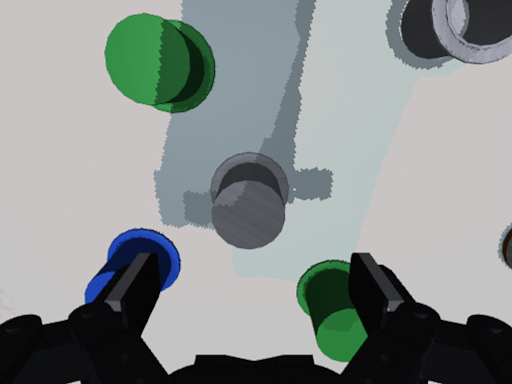

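The foot is centred at about (248.5,214), against a prediction of (248.1,214.8). The fix is confirmed, so I'm descending.

Request:
{"name": "play_rows", "arguments": {"rows": [[0, 0, 0, -0.002, 0.001, 0.01, -1], [0, 0, 0, -0.0016, 0, 0.016, -1], [0, 0, 0, 0, 0, 0.016, -1], [0, 0, 0, 0, 0, 0.016, -1], [0, 0, 0, 0, 0, 0.016, -1], [0, 0, 0, 0, 0, 0.016, -1], [0, 0, 0, 0, 0, 0.013, -1], [0, 0, 0, 0, 0, 0, -1]]}}

```text
clock: 4.25
tool_pos: [0.5275, -0.2406, 0.0169]
tool_rot: [-179.9, 0.0, 66.6]
ft_force: [-0.7, -0.0, 0.3]
opening: 0.0855
```

Request:
{"name": "play_rows", "arguments": {"rows": [[0, 0, 0, 0, 0, 0, 0], [0, 0, 0, 0, 0, 0, 0.3], [0, 0, 0, 0, 0, 0, 0.5], [0, 0, 0, 0, 0, 0, 0.7], [0, 0, 0, 0, 0, 0, 1], [0, 0, 0, 0, 0, 0, 1], [0, 0, 0, 0, 0, 0, 1], [0, 0, 0, 0, 0, 0, 1]], "newtons": 40}}

```text
clock: 5.05
tool_pos: [0.529, -0.2412, 0.0194]
tool_rot: [179.9, -0.0, 66.6]
ft_force: [-2.1, 0.5, 5.5]
opening: 0.0501
```

Run:
```python
from h import *
import cv2
s=r.sense();im=r.get_image("wrist");im2=r.get_image("side")
cv2.imwrite("pics/g1.png",np.hstack([cv2.resize(im[:,:,::-1],(400,300)),cv2.resize(im2[170:320,180:380,::-1],(400,300))]));print(s)
```

```text
{'clock': 5.05, 'joint_positions': array([  4.03882125,  36.78418757,  21.99618623, 109.26559256,
       -21.4576742 ,  37.87792852, 105.75246564]), 'dq': array([-0.05957822,  0.03910208,  0.12312837,  0.1155008 , -0.00622055,
        0.06259049, -0.05748861]), 'joint_efforts': array([ 1.94597460e-02, -6.45029283e+01,  7.80163497e+00, -1.94643241e+01,
        9.09986557e-03, -4.71126214e-01,  5.74599404e-02]), 'tool_pos': array([ 0.52895515, -0.24122519,  0.01940432]), 'tool_rot': array([ 1.79902479e+02, -2.15838102e-02,  6.65723327e+01]), 'ft_force': array([-2.06316942,  0.52524276,  5.5063529 ]), 'torque': array([ 0.08871318,  0.20042738, -0.0369169 ]), 'opening': 0.05005013333950271}
```

View pics/g1.png

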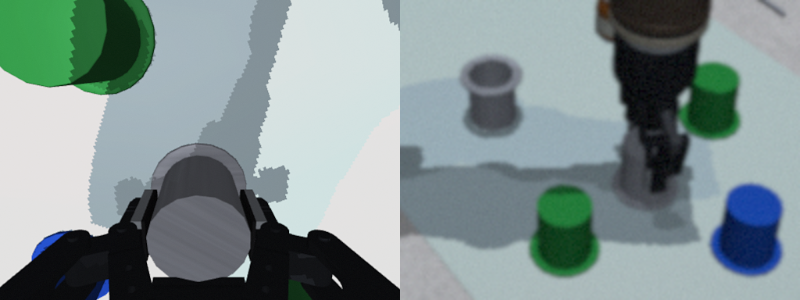

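Gripped at 50 mm opening, which matches the body diameter. The wrist view shows the cup centred between the pads. Lifting.

Request:
{"name": "play_rows", "arguments": {"rows": [[0, 0, 0, 0, 0, -0.005, 1], [0, 0, 0, 0, 0, -0.01, 1], [0, 0, 0, 0, 0, -0.02, 1], [0, 0, 0, 0, 0, -0.025, 1], [0, 0, 0, 0, 0, -0.025, 1], [0, 0, 0, 0, 0, -0.025, 1], [0, 0, 0, 0, 0, -0.01, 1], [0, 0, 0, 0, 0, 0, 1]]}}

```text
clock: 5.95
tool_pos: [0.5292, -0.2413, 0.1399]
tool_rot: [179.8, -0.0, 66.6]
ft_force: [0.4, 0.5, -1.7]
opening: 0.0498
```

Run:
```python
from h import *
import cv2
s=r.sense();im=r.get_image("wrist");im2=r.get_image("side")
cv2.imwrite("pics/g2.png",np.hstack([cv2.resize(im[:,:,::-1],(400,300)),cv2.resize(im2[120:270,180:380,::-1],(400,300))]));print(s["tool_pos"],s["opening"],s["ft_force"])
```

```text
[ 0.52916037 -0.24133406  0.13992918] 0.04984066828767616 [ 0.44320695  0.5089346  -1.6635195 ]
```

View pics/g2.png

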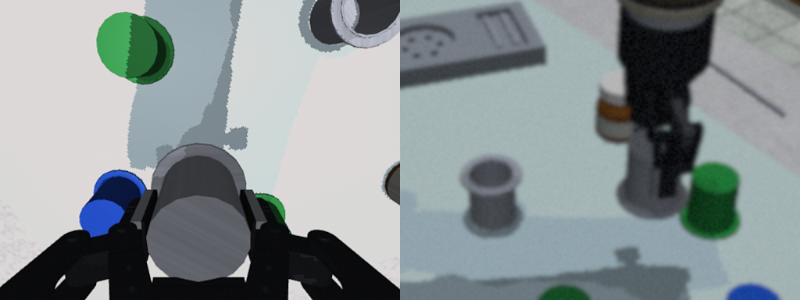

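The cup is held upright with its bottom at about 0.12 m, above everything on the path. Carrying it to the pocket.

Request:
{"name": "play_rows", "arguments": {"rows": [[0, 0, 0, 0.008, -0.003, 0, 1], [0, 0, 0, 0.016, -0.0055, 0, 1], [0, 0, 0, 0.022, -0.0076, 0, 1], [0, 0, 0, 0.022, -0.0076, 0, 1], [0, 0, 0, 0.022, -0.0076, 0, 1], [0, 0, 0, 0.022, -0.0076, 0, 1], [0, 0, 0, 0.022, -0.0076, 0, 1], [0, 0, 0, 0.022, -0.0076, 0, 1]]}}

```text
clock: 6.85
tool_pos: [0.5399, -0.0746, 0.1371]
tool_rot: [-179.9, 0.0, 66.6]
ft_force: [0.4, 0.4, -2.1]
opening: 0.0499
```

Request:
{"name": "play_rows", "arguments": {"rows": [[0, 0, 0, 0.022, -0.0076, 0, 1], [0, 0, 0, 0.022, -0.0076, 0, 1], [0, 0, 0, 0.022, -0.0076, 0, 1], [0, 0, 0, 0.022, -0.0076, 0, 1], [0, 0, 0, 0.022, -0.0076, 0, 1], [0, 0, 0, 0.022, -0.0076, 0, 1], [0, 0, 0, 0.022, -0.0076, 0, 1], [0, 0, 0, 0.022, -0.0076, 0, 1]]}}

```text
clock: 7.65
tool_pos: [0.5538, 0.1108, 0.1371]
tool_rot: [-179.9, 0.1, 66.6]
ft_force: [0.3, -0.4, 0.1]
opening: 0.0503
```

Request:
{"name": "play_rows", "arguments": {"rows": [[0, 0, 0, 0.022, -0.0076, 0, 1], [0, 0, 0, 0.022, -0.0076, 0, 1], [0, 0, 0, 0.022, -0.0076, 0, 1], [0, 0, 0, 0.022, -0.0076, 0, 1], [0, 0, 0, 0.016, -0.0055, 0, 1], [0, 0, 0, 0.008, -0.003, 0, 1], [0, 0, 0, 0, 0, 0, 1], [0, 0, 0, 0, 0, 0, 1]]}}

```text
clock: 8.45
tool_pos: [0.5637, 0.2263, 0.1381]
tool_rot: [180.0, 0.1, 66.5]
ft_force: [0.7, -1.0, -1.8]
opening: 0.0497
```

Run:
```python
from h import *
import cv2
s=r.sense();ims=[r.get_image(n)[:,:,::-1] for n in("scene","side","wrist")]
for n,i in zip(("scene","side","wrist"),ims): cv2.imwrite(f"pics/p_{n}.png",i)
cv2.imwrite("pics/p.png",np.vstack([np.hstack([cv2.resize(ims[0][180:330,270:470],(400,300)),cv2.resize(ims[1][60:210,120:320],(400,300))]),np.hstack([cv2.resize(ims[2],(400,300))]*2)]));print(s["tool_pos"],s["tool_rot"],s["opening"],s["ft_force"])
```

```text
[0.56366229 0.2263261  0.13809372] [1.79993722e+02 5.59882185e-02 6.65180707e+01] 0.04972564189334362 [ 0.69744051 -0.97172888 -1.81948796]
```

View pics/p.png

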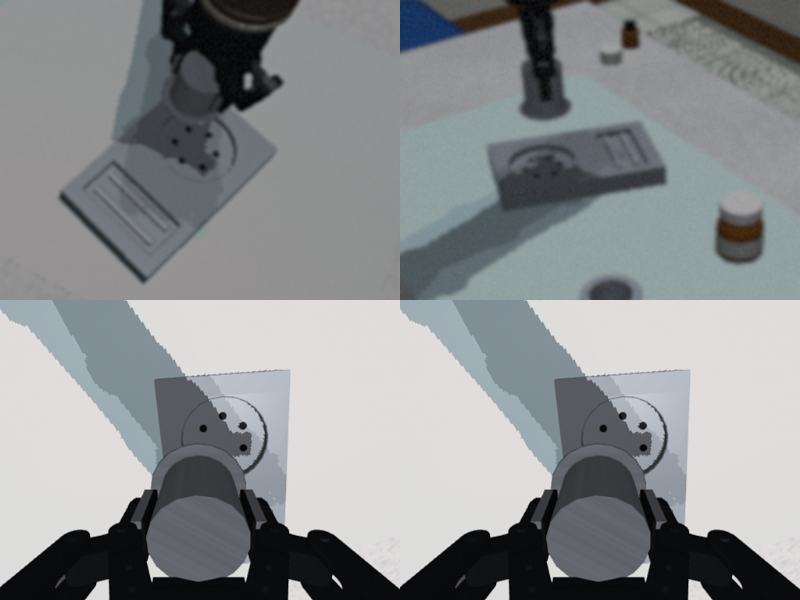

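The cup is still held, standing short of the pocket. Four drain dots are visible in the wrist view, at about (260,165), (284,148), (310,161) and (311,189). The first and last are opposite each other, so they give a third fix on the pocket centre.

Run:
```python
from h import *
from scipy.spatial.transform import Rotation as R
ci=r.camera_info("wrist")
D=np.array([plane("wrist",*p,.018,ci) for p in [(260,165),(284,148),(310,161),(311,189)]])
c=(D[0]+D[3])/2;print(D,c,np.linalg.norm(D-c,axis=1))
t=np.array([.5657,.2537,.138])
s=r.sense();print(R.from_euler("xyz",s["tool_rot"],degrees=True).as_matrix().T@(t-s["tool_pos"]),s["clock"],s["tool_pos"])
```

```text
[[0.54785905 0.23893278 0.018     ]
 [0.54267883 0.26236423 0.018     ]
 [0.56116572 0.27796608 0.018     ]
 [0.5840382  0.27029831 0.018     ]] [0.56594863 0.25461554 0.018     ] [0.02394122 0.02452601 0.02383535 0.02394122]
[ 0.02604451 -0.00937371  0.00040313] 8.6 [0.56389373 0.22607917 0.13841488]
```

Three views agree: the pocket centre is at (0.566, 0.254), with a dot radius of 24 mm in each. Aligning, then descending in stages.

Request:
{"name": "play_rows", "arguments": {"rows": [[0, 0, 0, 0.01, -0.0035, 0, 1], [0, 0, 0, 0.01, -0.0035, 0, 1], [0, 0, 0, 0.0062, -0.0024, 0.01, 1], [0, 0, 0, 0, 0, 0.015, 1], [0, 0, 0, 0, 0, 0.015, 1], [0, 0, 0, 0, 0, 0.015, 1], [0, 0, 0, 0, 0, 0.005, 1], [0, 0, 0, 0, 0, 0, 1]]}}

```text
clock: 9.4
tool_pos: [0.5648, 0.2545, 0.0769]
tool_rot: [-179.9, 0.1, 66.5]
ft_force: [-0.3, -0.6, -1.7]
opening: 0.0498
```

Run:
```python
from h import *
import cv2
s=r.sense();ims=[r.get_image(n)[:,:,::-1] for n in("scene","side")]
cv2.imwrite("pics/q.png",np.hstack([cv2.resize(ims[0][180:330,290:430],(400,430)),cv2.resize(ims[1][60:180,140:280],(400,430))]));print(s["tool_pos"],s["tool_rot"],s["opening"],s["ft_force"])
```

```text
[0.56484547 0.25453348 0.07693217] [-1.79928833e+02  1.15544557e-01  6.65351825e+01] 0.049805304645785 [-0.29860419 -0.62373211 -1.65621696]
```

View pics/q.png

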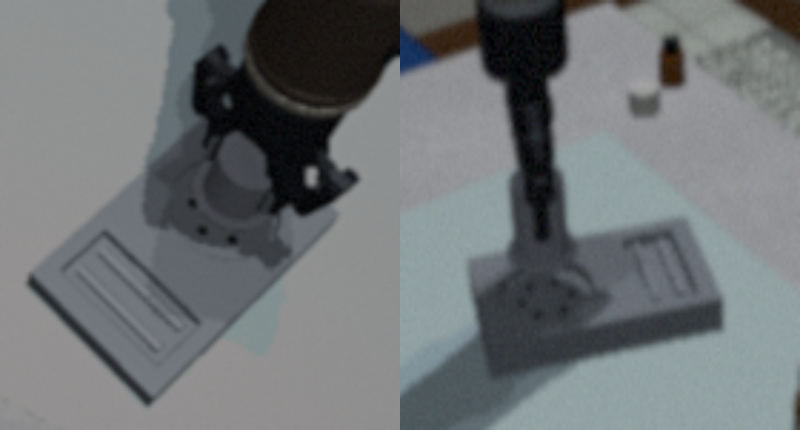

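The cup is upright above the pocket, with its centre within about 2 mm of target. Going down to about 5 mm above the floor, then slowly to contact.

Request:
{"name": "play_rows", "arguments": {"rows": [[0, 0, 0, 0, 0, 0.006, 1], [0, 0, 0, 0, 0, 0.008, 1], [0, 0, 0, 0, 0, 0.008, 1], [0, 0, 0, 0, 0, 0.008, 1], [0, 0, 0, 0, 0, 0.004, 1], [0, 0, 0, 0, 0, 0, 1], [0, 0, 0, 0, 0, 0, 1], [0, 0, 0, 0, 0, 0, 1]]}}

```text
clock: 10.3
tool_pos: [0.5658, 0.2554, 0.0446]
tool_rot: [180.0, -0.0, 66.6]
ft_force: [0.1, -0.7, -1.9]
opening: 0.0499
```

Request:
{"name": "play_rows", "arguments": {"rows": [[0, 0, 0, 0, 0, 0.001, 1], [0, 0, 0, 0, 0, 0.001, 1], [0, 0, 0, 0, 0, 0.001, 1], [0, 0, 0, 0, 0, 0.001, 1], [0, 0, 0, 0, 0, 0, 1], [0, 0, 0, 0, 0, 0, 1], [0, 0, 0, 0, 0, 0, 1], [0, 0, 0, 0, 0, 0, 1]]}}

```text
clock: 11.1
tool_pos: [0.5655, 0.2554, 0.0404]
tool_rot: [180.0, -0.0, 66.6]
ft_force: [0.6, -0.0, -1.3]
opening: 0.0498
```

Request:
{"name": "play_rows", "arguments": {"rows": [[0, 0, 0, 0, 0, 0.001, 1], [0, 0, 0, 0, 0, 0.001, 1], [0, 0, 0, 0, 0, 0.001, 1], [0, 0, 0, 0, 0, 0, 1], [0, 0, 0, 0, 0, 0, 1], [0, 0, 0, 0, 0, 0, 1], [0, 0, 0, 0, 0, 0, 1], [0, 0, 0, 0, 0, 0, 1]]}}

```text
clock: 11.9
tool_pos: [0.5655, 0.2553, 0.0374]
tool_rot: [-180.0, -0.0, 66.6]
ft_force: [-2.1, 0.1, 4.4]
opening: 0.0499
```

The force jumped from -1.3 to +4.4 N at exactly the expected height (0.0374), so the flange is on the floor. Quick look, then release.

Run:
```python
from h import *
import cv2
ims=[r.get_image(n)[:,:,::-1] for n in("scene","side")]
cv2.imwrite("pics/t.png",np.hstack([cv2.resize(ims[0][180:330,290:430],(400,430)),cv2.resize(ims[1][60:180,140:280],(400,430))]))
```

```text
(no output)
```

View pics/t.png

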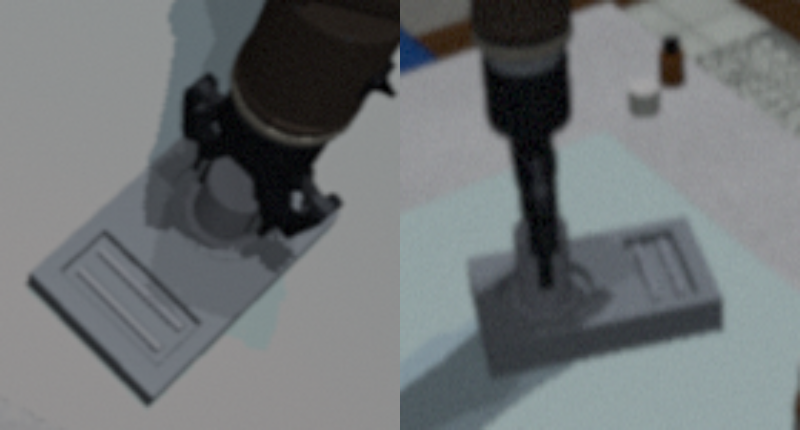

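The cup sits inside the pocket. Releasing gradually.

Request:
{"name": "play_rows", "arguments": {"rows": [[0, 0, 0, 0, 0, 0, 0.2], [0, 0, 0, 0, 0, 0, 0.1], [0, 0, 0, 0, 0, 0, 0], [0, 0, 0, 0, 0, 0, -0.3], [0, 0, 0, 0, 0, 0, -0.6], [0, 0, 0, 0, 0, 0, -1], [0, 0, 0, 0, 0, 0, -1], [0, 0, 0, 0, 0, 0, -1]], "newtons": 20}}

```text
clock: 12.8
tool_pos: [0.5655, 0.2553, 0.0372]
tool_rot: [180.0, 0.0, 66.6]
ft_force: [0.0, 0.1, -0.6]
opening: 0.0858
```

Request:
{"name": "play_rows", "arguments": {"rows": [[0, 0, 0, 0, 0, -0.005, -1], [0, 0, 0, 0, 0, -0.015, -1], [0, 0, 0, 0, 0, -0.025, -1], [0, 0, 0, 0, 0, -0.03, -1], [0, 0, 0, 0, 0, -0.03, -1], [0, 0, 0, 0, 0, -0.03, -1], [0, 0, 0, 0, 0, -0.02, -1], [0, 0, 0, 0, 0, 0, -1]]}}

```text
clock: 13.6
tool_pos: [0.5674, 0.2558, 0.1969]
tool_rot: [179.8, -0.3, 66.6]
ft_force: [0.6, -0.0, -0.3]
opening: 0.085
```

Run:
```python
from h import *
import cv2,pickle
s=r.sense();ci=r.camera_info("wrist");ims=[r.get_image(n)[:,:,::-1] for n in("wrist","side","scene")]
pickle.dump(ci,open("f.pkl","wb"))
for n,i in zip(("wrist","side","scene"),ims): cv2.imwrite(f"pics/f_{n}.png",i)
cv2.imwrite("pics/f_sc.png",cv2.resize(ims[1][90:180,140:270],(780,540),interpolation=cv2.INTER_CUBIC))
print(s["tool_pos"],s["opening"],s["ft_force"],s["clock"]); print(proj("wrist",[.566,.254,.078],ci),proj("side",[.566,.254,.078]))
```

```text
[0.56742099 0.25577305 0.1968929 ] 0.08498334206422946 [ 0.57079766 -0.01883094 -0.27921629] 13.6
(np.float64(250.02285063438572), np.float64(187.34407636008538)) (np.float64(188.81839659294917), np.float64(123.41352238485597))
```

View pics/f_wrist.png

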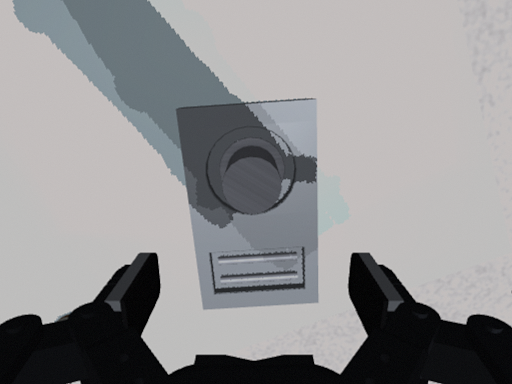

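View pics/f_sc.png

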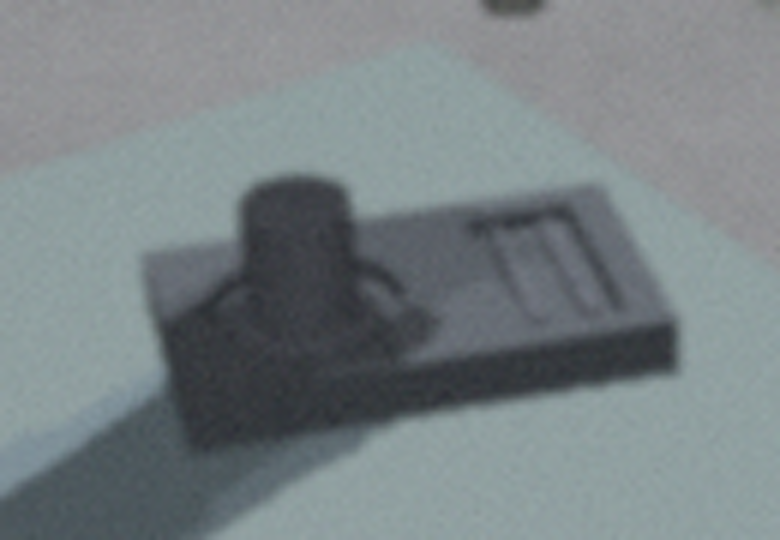

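View pics/f_scene.png

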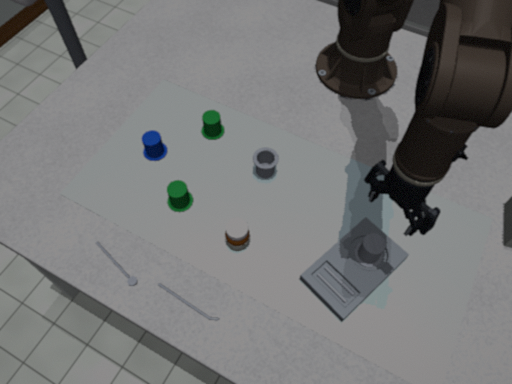

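The wrist view shows the foot centred at about (251.5,185.5); a cup seated at the pocket centre projects to (250.0,187.3), about 2 mm away. The side view has the foot at about (189.5,123), predicted (188.8,123.4), so its height and upright stance check out. The used cup (265,163) and the jar (237,236) are where they started. Handing in.

```bash
python3 -c "
from cell import r
print(r.sign_off()); print(r.sense()['clock'])"
```

```text
the job is handed in; nothing more can be done
None
the job is handed in; nothing more can be done
```

The rinsed cup is standing mouth down in the round pocket. I gripped it at 50 mm opening, carried it over the worktop and lowered it in 1 mm steps until it touched the pocket floor. The force rose to +4.4 N at the expected height. I then opened the fingers slowly, backed off upward and handed the job in just under 14 s into the run; sign-off gives no verdict.

- **Placement:** the cup is about 2 mm from the pocket centre by the wrist camera. The side view also matches a fully seated, upright cup, to within a pixel of the predicted position. The limit is 15 mm.
- **Other items:** the mouth-up cup and the jar are at their starting pixels in the scene view. The robot was touching nothing at hand-in.
- **Disagreements:** my first measurement paired the two green cups wrongly between the two views. I caught this before moving, and it didn't affect the rinsed cup. One transit move ended about 28 mm short of the pocket, and I corrected it before lowering. No check failed.

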